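# Set the veneer cast to its mark and bring the curing lamp to it

### The job

Get the white veneer on the clamped stone cast ready for curing: turn the cast on its rotary stand until the veneer faces the yellow index line on the base, and let go of it. Then draw the blue curing lamp up out of its charging stand, tip it over to a slant of about 45 degrees and hold its lens roughly a centimetre from the veneer, shining down at it from straight in front (the index-line side). Never touch the soft veneer, leave the other things on the bench where they are, and finish still holding the lamp there, steady and touching nothing but the gripper.

Things in the scene. Friction and masses are not known exactly. Their poses are not given: they have to be found in the camera images.
- model_stand: rotary model stand fixed to the bench: round grey base 110 mm across, 14 mm high at the rim, with a neck 36 mm thick up to 50 mm. Origin under its centre on the turning axis, z up; +x points along the yellow index line painted on the base from the neck to the rim.
- cast (a joint): turn of the clamp head that holds the cast, rad, about the vertical axis, positive anticlockwise from above; 0 = the veneer faces the index line. Range 2.4 rad either way, light friction (0.05 N m), stays where it is left. The clamp jaws reach 19 mm from the axis to +x and -x of the cast, 52 to 68 mm up; the black clamp screw reaches 42 mm to -x.
- cast_base (a point): centre of the cast's blue-grey stone base, a block 24 mm (its x) by 48 mm (its y) by 18 mm high, on the turning axis 67 mm above the bench; this frame turns with it. Its +y and -y ends are bare, 9 mm past the clamp, with nothing below them down to the stand's base: the cast can be pinched across the 48 mm. Its tan teeth rise to 90 mm above the bench.
- veneer (a point): soft white veneer on the middle tooth of the cast: its face is 8 by 9.5 mm, 2 mm thick, and it wraps over the tooth's biting edge (top at 91.5 mm). This point is the centre of the face's outer surface, 85 mm above the bench and 10 mm from the turning axis; +x points straight out of the veneer (level), z up.
- lamp_stand: white charging stand fixed to the bench: a slab 100 by 80 mm, 18 mm high, and on it a square turret 50 by 50 mm, up to 90 mm, with a round well 24 mm wide and 72 mm deep from the top. Origin under the centre of the well, z up.
- lamp_handle (a point): centre of the curing lamp's blue handle: a square bar 26 by 26 mm (flats square to x and y of this frame), 83 mm long with its cap. z runs along the lamp from lens to butt. The lamp stands lens down in the well, this point 133 mm above the bench. Lamp 156 mm long, about 150 g, balance point 13 mm from this point towards the lens.
- lamp_tip (a point): centre of the lamp's lens at the tip of its light guide, 113 mm from the handle's centre; same axes. From the lens up: light guide 10 mm thick, 40 mm long; collar 21 mm thick; orange glare disc 48 mm across at 70 to 73 mm, which rests on the stand's turret; then the handle.
- lamp_spot (a point): point of best light, on the lamp's axis 8 mm beyond the lens; same axes.
- arch_tan: loose tan stone full-arch cast, about 60 mm across and 28 mm high, behind the stands; origin under it. A bystander.
- arch_white: loose white stone full-arch cast, same size, behind the stands. A bystander.
- resin_jar: small amber jar with black cap, 36 mm across, 46 mm high, between the two stands. A bystander.
- mixing_bowl: blue mixing bowl, 110 mm across, 62 mm high, on the left. A bystander.
- bur_block: aluminium bur block 75 by 50 mm, 43 mm high with its burs, in the middle behind the jar. A bystander.
- handpiece_rest: black handpiece rest 120 by 40 mm, 44 mm high, on the right. A bystander.
- spatula: plaster spatula 170 mm long with wooden handle, lying near the robot. A bystander.
Mind the look-alikes: they are no part of the job. What is shaped like the model_stand but green or pink is not meant.

How it is judged:
On the way, in this order (a step that is already met when the one before it is completed fails the run):
1. the cast is turned so that the veneer faces the index line (within 0.15 rad) and is let go, at rest (value of joint cast between -0.15 and 0.15 rad and contact force between the fingers and model_stand below 0.1 N and velocity of joint cast between -0.05 and 0.05 rad/s), for 0.3 s.
2. the lamp is drawn out: its lens is above the top of the charging stand and the fingers hold it (z of lamp_tip in the frame of lamp_stand above 0.092 m and contact force between lamp and lamp_stand below 0.05 N and contact force between the fingers and lamp above 1 N), for 0.1 s.
At the end, for the whole second after the job is handed in: The veneer faces the index line within 0.17 rad; the lamp is in the fingers, still, touching neither stand, slanted 32 to 58 degrees from upright, its best-light point (8 mm past the lens) within 10 mm of the veneer and its handle in front of the veneer, at most 35 mm off to either side (value of joint cast between -0.17 and 0.17 rad and distance between lamp_spot and veneer below 0.01 m and angle between lamp_handle's own z axis and vertical between 0.56 and 1.01 rad and x of lamp_handle in the frame of veneer above 0.05 m and y of lamp_handle in the frame of veneer between -0.035 and 0.035 m and height (world z) of lamp_handle above 0.13 m and contact force between the fingers and lamp above 1 N and contact force between lamp and model_stand below 0.05 N and contact force between lamp and lamp_stand below 0.05 N and linear speed of lamp below 0.02 m/s); the arm keeps its last pose, push and grip.
It fails at once if the soft veneer is touched (contact force between anything else and cast_c0 above 0.2 N or contact force between anything else and cast_c1 above 0.2 N).
It fails at once if a bystander is pushed more than 15 mm (distance of any of arch_tan, arch_white, resin_jar, mixing_bowl, bur_block, handpiece_rest, spatula from where it was at the start of the episode above 0.015 m).
It also fails if it takes over 61 s, if anything falls off the work surface, if the arm or the gripper's body presses on something with over 40 N, if the wrist force passes 120 N, or if a joint passes its speed limit or range.

### The arm

A 7-joint arm with a two-finger parallel gripper is mounted at the origin on the work surface. World frame = base frame: x ahead of the robot, y to its left, z up, the work surface at z = 0. Lengths are in m, angles in rad, forces in N, time in s.
With the tool pointing down it reaches from about 0.4 to 0.85 m from the base axis. Payload 4.5 kg.
Tool frame: the origin (TCP) lies between the finger pads; the fingertips stand 11 mm ahead of it and the grasp point (between the pads) lies 8 mm behind it (r.nose_length is the distance from the TCP to the fingertips, in m); z points along the fingers, y is the line along which they close (so a half turn about z gives the same grasp; the last joint's range is limited). The gripper opens to 88 mm and grips with 3 to 60 N. Pads are 18 mm wide; open, the fingers measure 123 mm over their backs; the gripper's body (75 mm by 187 mm) begins 45 mm behind the grasp point.
Start: joints at [-1.194, 0.689, -0.195, 1.565, 0.157, 0.902, -0.215], TCP at [0.21, 0.589, 0.25] pointing down, gripper open.
Joint ranges: [-3.01, 3.01], [-0.46, 2.08], [-1.47, 1.51], [0.13, 2.56], [-1, 4.14], [0.04, 2.09], [-2.66, 2.66]. Speed limits (rad/s): [2.57, 2.57, 3.14, 3.14, 3.14, 3.14, 3.14].

### API

Orientations are given as a unit quaternion [x, y, z, w].
In Python, from plant import get_state, snapshot, camera_model, r gives the robot as it stands.
- The arm moves only by the shell command python3 -m inch 'ROWS' [FORCE]. ROWS is text: rows parted by semicolons, each of 7 numbers parted by spaces: the opening, from -1 (shut) to 1 (fully open), then the shift along the tool's x, y, z in m, then the turn, a rotation vector about the tool's x, y, z in rad. A call has 1 to 20 rows; each row shifts and turns the commanded pose from where the row before left it, along the tool's axes as they then stand; what a row does not reach is not made up. A row lasts 1/12 s, in which the tool goes at most 41.7 mm and 7.16 degrees, less where a joint would pass 70% of its speed; a pose out of reach is approached as far as the arm can. A call is refused whole if a number of a shift passes 0.0417 or a number of a turn 0.125, either way. A call with a gripper value outside its range is refused whole. The fingers move at their own pace and stop on an object; FORCE is the grip in N (left out, the last holds). Time passes only in rows, so rows that do not move let the fingers close. It gives the time, the measured TCP pose, the force, the opening and the grip force at its end, in the units of the state.
- get_state(): the state, without advancing time (a new reading comes with each control period).
- snapshot(name): name is "scene" or "top"; returns (picture, depth): 420x560x3 uint8, red, green, blue; 420x560 float32, m along the optical axis (not along the pixel's ray), 0 where there is no reading.
- camera_model(name): a dict with "intrinsics" (3x3 intrinsics, pixels), "dist" ([k1, k2, p1, p2, k3] as OpenCV has them; the pictures are not rectified), "view" (4x4, takes a point from world to camera coordinates). Camera axes: x right, y down, z forward; pixel columns grow to the right and rows downward; lengths in m; the calibration is good to about 2 mm. A picture is of the moment at which its call begins. camera_model takes no time and is no camera call.
- r.finish_job(): hands the job in; it is judged then, once.
The state is a dict: "clock": time; "q": joint angles; "qd": joint speeds; "joint_torque": joint torques, N m; "tool_pos": TCP position; "eef_rot": TCP orientation; "contact_force": force on the tool from outside, world axes, zero at the start; "moment": the same for the moment, N m; "opening": opening from 0.0 (shut) to 1.0 (fully open); "finger_force": force on a finger pad.
Only numpy, scipy, OpenCV 4.12 (cv2) and the standard library are available. Lean on these libraries where they do the work, as an engineer would, in place of code of your own. Each camera call takes 0.05 s, during which the arm holds its last target. There are 200 camera calls.

## Working session

There is one attempt and no reset: what is moved stays moved. The work goes in short steps, Python scripts to look and compute and a shell command to move; the robot and the scene stay as the last step left them, time stands still between calls to the robot, and variables do not carry over. Pictures are saved under pics/ and viewed, at most 10 in all, crops included, and the job is handed in when it is done.

```bash
mkdir -p pics; ls; python3 - <<'E'
from plant import *
import cv2,numpy as np
for n in("scene","top"):
    p,d=snapshot(n); cv2.imwrite(f"pics/{n}0.png",p[:,:,::-1]); np.savez(f"{n}0.npz",p=p,d=d)
    c=camera_model(n); print(n,np.round(c["intrinsics"],1).tolist(),c["dist"],np.round(c["view"],3).tolist())
print(get_state())
E
```

```text
pics
scene [[400.4, 0.0, 278.9], [0.0, 400.4, 209.9], [0.0, 0.0, 1.0]] [-0.03483334  0.          0.          0.          0.        ] [[-0.62, 0.784, 0.016, 0.353], [0.499, 0.41, -0.763, -0.186], [-0.605, -0.465, -0.646, 1.448], [0.0, 0.0, 0.0, 1.0]]
top [[416.2, 0.0, 278.1], [0.0, 416.2, 204.5], [0.0, 0.0, 1.0]] [0.03549707 0.         0.         0.         0.        ] [[-0.023, -1.0, 0.001, -0.008], [-0.978, 0.023, -0.209, 0.571], [0.209, -0.005, -0.978, 1.296], [0.0, 0.0, 0.0, 1.0]]
{'clock': 0.1, 'q': array([-1.19419813,  0.6899085 , -0.19451607,  1.56623488,  0.15730224,
        0.90246878, -0.21512525]), 'qd': array([ 0.00061211, -0.00185712, -0.00028594, -0.00332894, -0.00053098,
        0.00099599,  0.00140863]), 'joint_torque': array([-2.50931218e-03, -5.28501606e+01, -1.27204008e+00, -1.53838795e+01,
       -5.27372409e-02,  1.88965685e-03,  5.52368613e-05]), 'tool_pos': array([0.20993637, 0.58811303, 0.24898624]), 'eef_rot': array([ 1.70537055e-01,  9.85350927e-01, -8.10524844e-04, -8.04866616e-05]), 'contact_force': array([-0.1606726 , -0.61675248, -0.13783911]), 'moment': array([-0.04514947,  0.02293363,  0.03719678]), 'finger_force': 0.0, 'opening': 1.0018408516177655}
```

View pics/scene0.png

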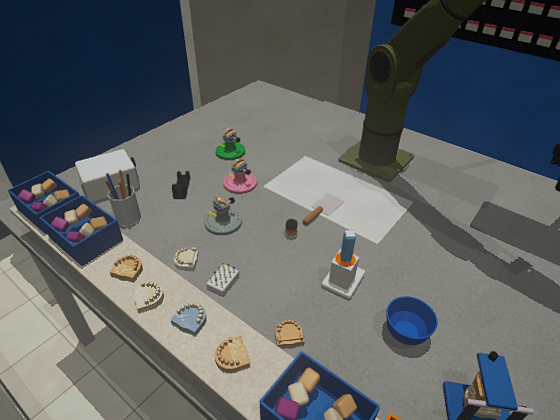

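View pics/top0.png

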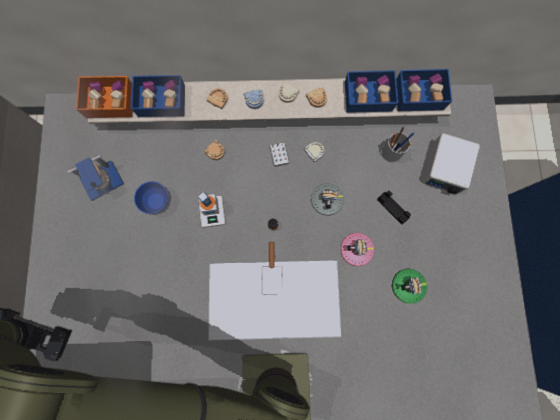

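The top view shows three look-alike stands: grey at (327,198), pink at (358,249) and green at (409,286). I choose grey. In the scene view they sit at (223,213), (240,178) and (230,145). The lamp is at (208,205) in top and (347,262) in scene. Next is a close crop to check the choice.

```bash
cat > h.py <<'E'
import numpy as np,cv2
from plant import *
def ray(n,uv):
    c=camera_model(n);K=np.array(c["intrinsics"]);V=np.array(c["view"])
    p=cv2.undistortPoints(np.array(uv,float).reshape(-1,1,2),K,np.array(c["dist"]))[:,0]
    d=np.c_[p,np.ones(len(p))]@V[:3,:3]
    return -V[:3,:3].T@V[:3,3],d
def onz(n,uv,z):
    o,d=ray(n,uv); return o+d*((z-o[2])/d[:,2])[:,None]
def proj(n,P):
    c=camera_model(n);V=np.array(c["view"])
    return cv2.projectPoints(np.array(P,float).reshape(-1,1,3),cv2.Rodrigues(V[:3,:3])[0],V[:3,3],np.array(c["intrinsics"]),np.array(c["dist"]))[0][:,0]
def tri(u1,u2):
    o1,d1=ray("top",[u1]);o2,d2=ray("scene",[u2]);A=0;b=0
    for o,d in((o1,d1[0]),(o2,d2[0])):
        d=d/np.linalg.norm(d);M=np.eye(3)-np.outer(d,d);A=A+M;b=b+M@o
    return np.linalg.solve(A,b)
E
python3 - <<'E'
import numpy as np,cv2
t=np.load("top0.npz")["p"];s=np.load("scene0.npz")["p"]
def cr(p,x,y,w,h,k): return cv2.resize(p[y:y+h,x:x+w,::-1],None,fx=k,fy=k,interpolation=cv2.INTER_CUBIC)
a=np.hstack([cr(t,305,175,50,50,8),cr(s,200,188,50,50,8)])
b=np.hstack([cr(t,190,185,50,25,8)*0,cr(s,200,188,50,25,8)*0])
cv2.imwrite("pics/c1.png",a)
E
```

```text
(no output)
```

View pics/c1.png

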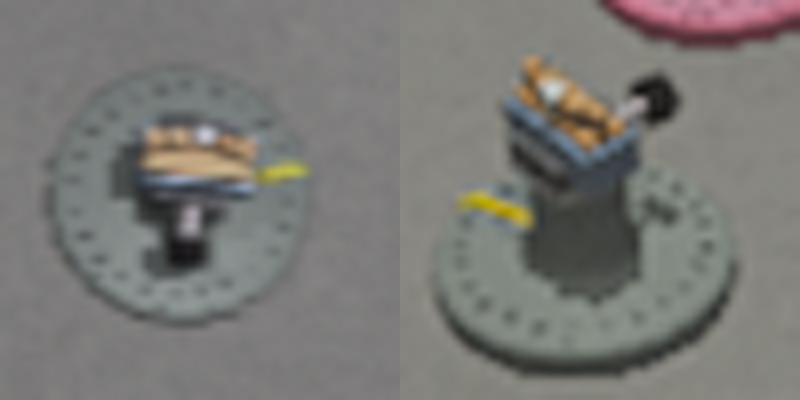

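The crop confirms the choice. It is the grey stand, with the yellow line running right and slightly up in top (crop 260-308, 180-168). The white veneer faces roughly up-image (+x world), so the cast has to turn clockwise by about 80°.

```bash
python3 - <<'E'
from h import *
t=np.load("top0.npz")["p"];s=np.load("scene0.npz")["p"]
def cr(p,x,y,w,h,k): return cv2.resize(p[y:y+h,x:x+w,::-1],None,fx=k,fy=k,interpolation=cv2.INTER_CUBIC)
cv2.imwrite("pics/c2.png",np.hstack([cr(t,186,185,45,50,8),cr(s,315,225,55,75,8)[:400]]) if 0 else np.hstack([cr(t,186,182,45,50,8),cv2.resize(cr(s,318,226,50,74,8),(270,400))]))
def blob(p,name,box,f):
    x,y,w,h=box;c=p[y:y+h,x:x+w].astype(int);m=f(c[...,0],c[...,1],c[...,2]);v,u=np.nonzero(m);return np.c_[u+x,v+y].astype(float)
yel=lambda R,G,B:(R>B*1.8)&(G>B*1.8)&(abs(R-G)<45)&(R>120)
y=blob(t,"top",(330,185,20,20),yel);ys=blob(s,"scene",(250-45,205,25,15),yel)
for n,q in(("top",y),("scene",ys)):
    P=onz(n,q,.014);print(n,len(q),"yellow mean",P.mean(0)[:2],"min/max y",P[:,1].min(),P[:,1].max());vx=cv2.fitLine(P[:,:2].astype(np.float32),2,0,.01,.01).ravel();print(" dir deg",np.degrees(np.arctan2(vx[1],vx[0])))
# base: greenish grey vs bench
for n,p,box in(("top",t,(305,175,50,50)),("scene",s,(196,185,56,54))):
    x,yy,w,h=box;c=cv2.cvtColor(p[yy:yy+h,x:x+w],cv2.COLOR_RGB2LAB).astype(int)
    m=(((c[...,1]<126))).astype(np.uint8);k,l,st,ce=cv2.connectedComponentsWithStats(m);i=1+st[1:,4].argmax()
    cn=max(cv2.findContours((l==i).astype(np.uint8),0,1)[0],key=cv2.contourArea);H=cv2.convexHull(cn)+[x,yy]
    P=onz(n,H[:,0],.010)[:,:2].astype(np.float32);e=cv2.fitEllipse(P);print(n,"base",e,cv2.minEnclosingCircle(P))
blk=lambda R,G,B:(R+G+B<75)
b=blob(t,"top",(324,203,9,7),blk);print("screw",len(b),onz("top",b,.06).mean(0))
b=blob(s,"scene",(278-0,0,1,1),blk)
b=blob(s,"scene",(277-48,196,8,8),blk);print("screw s",len(b),onz("scene",b,.06).mean(0) if len(b) else 0)
ora=lambda R,G,B:(R>150)&(R>G*1.4)&(G>B*1.5)
for n,p,box in(("top",t,(190,185,40,40)),("scene",s,(320,245,50,30))):
    b=blob(p,n,box,ora);h=cv2.convexHull(b.astype(np.float32));P=onz(n,h[:,0],.0915)[:,:2].astype(np.float32);print(n,"disc",len(b),cv2.fitEllipse(P),cv2.minEnclosingCircle(P))
E
```

```text
top 6 yellow mean [ 0.60405622 -0.23084562] min/max y -0.23875851096465883 -0.22506110410614705
 dir deg -83.59574
scene 13 yellow mean [ 0.60130003 -0.22751872] min/max y -0.23843298119128276 -0.21501410511299557
 dir deg -78.81449
top base ((0.5708458423614502, -0.19505125284194946), (0.04642676189541817, 0.0939965546131134), 15.955801963806152) ((0.5804486274719238, -0.19248363375663757), 0.04866677522659302)
scene base ((0.5978358387947083, -0.1861354410648346), (0.1082773357629776, 0.11840929090976715), 145.92135620117188) ((0.6004761457443237, -0.18711991608142853), 0.059722211211919785)
screw 1 [ 0.55821645 -0.18048181  0.06      ]
screw s 0 0
top disc 61 ((0.5753512978553772, 0.20335811376571655), (0.04007979482412338, 0.042998217046260834), 50.22494888305664) ((0.5754281282424927, 0.20339837670326233), 0.02160162478685379)
scene disc 79 ((0.5752761363983154, 0.20343169569969177), (0.04143976420164108, 0.04549112170934677), 28.658313751220703) ((0.5751497149467468, 0.20318350195884705), 0.022714056074619293)
```

View pics/c2.png

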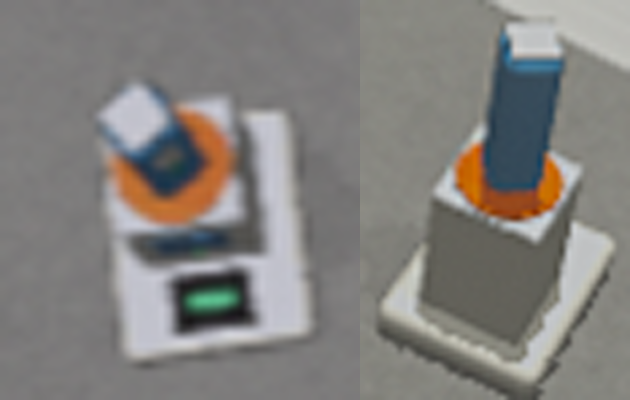

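The lamp cap shows as a square turned about 40° in top (crop corners (98,120), (138,80), (180,108), (140,155)). The orange disc puts the lamp axis at (0.575, 0.203) in both views. Next I refine the stand centre, the yaws and the cap.

```bash
python3 - <<'E'
from h import *
t=np.load("top0.npz")["p"];s=np.load("scene0.npz")["p"]
T=lambda a:np.array(a,float)/8-.5+[305,175]
S=lambda a:np.array(a,float)/8-.5+[200,188]
l,r_,u,d=onz("top",T([(47,195),(308,190),(177,66),(180,323)]),[.010]);print("rim top",np.round([l,r_,u,d],4).tolist(),(l+r_)[:2]/2,(u+d)[:2]/2,np.linalg.norm(l-r_),np.linalg.norm(u-d))
l,r_=onz("scene",S([(435,262),(738,262)]),.012);print("rim scene",l,r_,(l+r_)/2,np.linalg.norm(l-r_))
print("screw",onz("top",T([(184,250)]),.06),onz("scene",S([(655,100)]),.06))
print("screw tri",tri(T((184,250)),S((657,100))))
print("veneer tri",tri(T((205,133)),S((553,90))))
print("block back edge",onz("top",T([(138,188),(255,194)]),.076)[:,:2])
print("yellow",onz("top",T([(258,181),(308,168)]),.014)[:,:2],onz("scene",S([(462,201),(530,216)]),.014)[:,:2])
x,y=190,185
c=t[y:y+25,x:x+25].astype(int);U=cv2.resize(c.min(2).astype(np.float32),None,fx=8,fy=8,interpolation=cv2.INTER_CUBIC)
m=(U>150).astype(np.uint8);k,l,st,ce=cv2.connectedComponentsWithStats(m)
for i in range(1,k):
    if st[i,4]>200:
        cn=max(cv2.findContours((l==i).astype(np.uint8),0,1)[0],key=cv2.contourArea)
        P=onz("top",cn[:,0]/8-.44+[x,y],.176)[:,:2].astype(np.float32);print(st[i,4],cv2.minAreaRect(P))
E
grep -n "" /dev/null; python3 -c "
from plant import r; print([a for a in dir(r) if a[0]!='_'])"
```

```text
rim top [[0.5979, -0.1318, 0.01], [0.5975, -0.2424, 0.01], [0.6531, -0.1895, 0.01], [0.5414, -0.1855, 0.01]] [ 0.59767384 -0.18707314] [ 0.59725572 -0.18747984] 0.11058183136254225 0.11170533285520706
rim scene [ 0.5433477  -0.11297075  0.012     ] [ 0.47339675 -0.02769544  0.012     ] [ 0.50837223 -0.0703331   0.012     ] 0.1102951200571119
screw [[ 0.56233103 -0.18230669  0.06      ]] [[ 0.46607743 -0.07306673  0.06      ]]
screw tri [ 0.52017993 -0.11535794  0.09757263]
veneer tri [ 0.56102108 -0.12565568  0.12172199]
block back edge [[ 0.5849877  -0.1629631 ]
 [ 0.58140655 -0.20999145]]
yellow [[ 0.60096076 -0.22081698]
 [ 0.60610746 -0.24223282]] [[ 0.51304777 -0.12605008]
 [ 0.50357575 -0.1011366 ]]
2510 ((0.5764341950416565, 0.20420704782009125), (0.01987314224243164, 0.019302159547805786), 41.87715530395508)
894 ((0.5786754488945007, 0.17443934082984924), (0.01997307687997818, 0.010392558760941029), 57.05289077758789)
651 ((0.539779782295227, 0.17090965807437897), (0.009346536360681057, 0.01892612688243389), 50.83261489868164)
820 ((0.5401428937911987, 0.20956556499004364), (0.021007269620895386, 0.010349542833864689), 42.47347640991211)
['Unreachable', 'finish_job', 'nose_length']
```

```bash
python3 - <<'E'
from h import *
T=lambda a:np.array(a,float)/8-.5+[305,175]
S=lambda a:np.array(a,float)/8-.5+[150,188]
l,r_=onz("scene",S([(435,262),(738,262)]),.012);print("rim scene",(l+r_)/2,np.linalg.norm(l-r_))
print("screw s",onz("scene",S([(657,100)]),.06))
print("screw tri",tri(T((184,250)),S((657,100))))
print("veneer tri",tri(T((205,133)),S((553,90))))
print("yellow",onz("scene",S([(462,201),(530,216)]),.014)[:,:2])
print("block front-bottom corners",onz("scene",S([(503,102),(582,162),(638,128)]),.076)[:,:2])
E
```

```text
rim scene [ 0.60054384 -0.18265842  0.012     ] 0.10986200190084416
screw s [[ 0.55762078 -0.1842754   0.06      ]]
screw tri [ 0.56117627 -0.18135132  0.06386099]
veneer tri [ 0.6032739  -0.188716    0.09072825]
yellow [[ 0.60696594 -0.24037166]
 [ 0.5970196  -0.21491356]]
block front-bottom corners [[ 0.60678686 -0.21100025]
 [ 0.61272091 -0.16624773]
 [ 0.58702895 -0.16417395]]
```

```bash
python3 -m inch '1 0 0 0 0 0 0.125;1 0 0 -0.04 0 0 0'
```

```text
clock: 0.27
tool_pos: [0.2087, 0.5839, 0.2826]
eef_rot: [0.234, 0.972, -0.008, -0.0]
contact_force: [0.6, -0.0, 0.5]
opening: 1.001
finger_force: 0.0
```

```bash
python3 -m inch '1 0 0 0 0 0 -0.12;1 0 0 0 0 0 -0.12;1 0 0 0 0 0 -0.12;1 -.01 -.015 0 0 0 0;1 -.0197 -.0301 0 0 0 0;1 -.0197 -.0301 0 0 0 0;1 -.0197 -.0301 0 0 0 0;1 -.0197 -.0301 0 0 0 0;1 -.0197 -.0301 0 0 0 0;1 -.0197 -.0301 0 0 0 0;1 -.0197 -.0301 0 0 0 0;1 -.0197 -.0301 0 0 0 0;1 -.0197 -.0301 0 0 0 0;1 -.0197 -.0301 0 0 0 0;1 -.0197 -.0301 0 0 0 0;1 -.0197 -.0301 0 0 0 0;1 -.0197 -.0301 0 0 0 0;1 -.0197 -.0301 0 0 0 0;1 -.0197 -.0301 0 0 0 0'; python3 -c "
from plant import *;print(get_state()['q'].round(2))"
```

```text
clock: 1.85
tool_pos: [0.4639, 0.0902, 0.2896]
eef_rot: [0.054, 0.999, -0.0, -0.0]
contact_force: [-0.4, 0.4, 0.4]
opening: 0.998
finger_force: 0.0
[-0.09  0.44 -0.29  1.95  0.18  0.77  0.98]
```

```bash
python3 -m inch '1 -.018 -.029 0 0 0 0;1 -.018 -.029 0 0 0 0;1 -.018 -.029 0 0 0 0;1 -.018 -.029 0 0 0 0;1 -.018 -.029 0 0 0 0;1 -.018 -.029 0 0 0 0;1 -.018 -.029 0 0 0 0;1 -.009 -.015 0 0 0 0;1 0 0 0 0 0 0;1 0 0 0 0 0 0;1 0 0 0 0 0 0'; python3 -c "
from plant import *;print(get_state()['q'].round(2))"
```

```text
clock: 2.77
tool_pos: [0.5738, -0.1375, 0.2894]
eef_rot: [0.053, 0.999, 0.001, -0.001]
contact_force: [0.2, 0.6, 0.0]
opening: 1.004
finger_force: 0.0
[ 0.32  0.6  -0.28  1.62  0.19  0.95  1.44]
```

```bash
python3 -m inch '1 -.0141 -.0233 0 0 0 0;1 -.0141 -.0233 0 0 0 0;1 0 0 .034 0 0 0;1 0 0 .034 0 0 0;1 0 0 .034 0 0 0;1 0 0 .034 0 0 0;1 0 0 .034 0 0 0;1 0 0 0 0 0 0;1 0 0 0 0 0 0;1 0 0 0 0 0 0'; python3 - <<'E'
from h import *
s=get_state();print(s['q'].round(2),s['tool_pos'])
p=snapshot("scene")[0];cv2.imwrite("pics/g1.png",cv2.resize(p[120:260,150:310,::-1],None,fx=5,fy=4.2,interpolation=2))
E
```

```text
clock: 3.6
tool_pos: [0.5987, -0.1876, 0.1216]
eef_rot: [0.053, 0.999, 0.0, 0.001]
contact_force: [-0.5, -0.3, 0.3]
opening: 1.002
finger_force: 0.0
[ 0.35  0.86 -0.22  1.66  0.28  0.65  1.45] [ 0.59866657 -0.18756106  0.12164827]
```

View pics/g1.png

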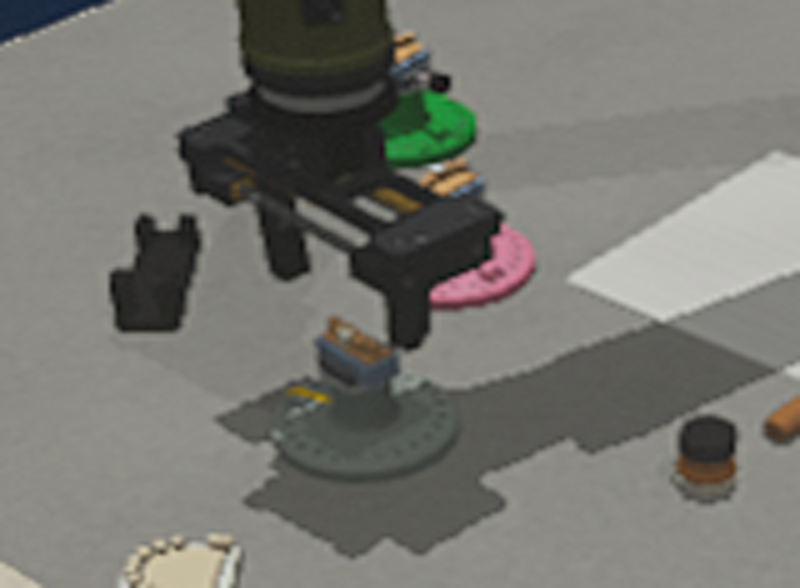

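The picture shows the fingers straddling the cast at (360,350), one on either side of the block's ends. I'll go down and pinch.

```bash
python3 -m inch '1 .0015 0 .03 0 0 0;1 0 0 .031 0 0 0;1 0 0 0 0 0 0;1 0 0 0 0 0 0;-1 0 0 0 0 0 0;-1 0 0 0 0 0 0;-1 0 0 0 0 0 0;-1 0 0 0 0 0 0;-1 0 0 0 0 0 0;-1 0 0 0 0 0 0;-1 0 0 0 0 0 0;-1 0 0 0 0 0 0' 12
```

```text
clock: 4.65
tool_pos: [0.5962, -0.1876, 0.0591]
eef_rot: [0.054, 0.999, 0.001, 0.0]
contact_force: [0.1, 1.5, 4.2]
opening: 0.545
finger_force: 12.0
```

```bash
python3 -m inch '-1 0 0 0 0 0 .117;-1 0 0 0 0 0 .117;-1 0 0 0 0 0 .117;-1 0 0 0 0 0 .117;-1 0 0 0 0 0 .117;-1 0 0 0 0 0 .117;-1 0 0 0 0 0 .117;-1 0 0 0 0 0 .117;-1 0 0 0 0 0 .117;-1 0 0 0 0 0 .117;-1 0 0 0 0 0 .117;-1 0 0 0 0 0 0;-1 0 0 0 0 0 0;-1 0 0 0 0 0 0' ; python3 - <<'E'
from h import *
s=get_state();print(s['q'].round(2),s['tool_pos'],s['contact_force'],s['moment'],np.degrees(2*np.arctan2(s['eef_rot'][1],s['eef_rot'][0])-np.pi/2)%360)
E
```

```text
clock: 5.82
tool_pos: [0.5965, -0.1873, 0.0591]
eef_rot: [0.64, 0.768, 0.001, -0.0]
contact_force: [0.4, 3.3, 5.6]
opening: 0.54
finger_force: 12.0
[ 0.17  0.95  0.11  1.7  -0.19  0.5   0.59] [ 0.59650153 -0.18731007  0.05906566] [0.38624124 3.28737051 5.63084639] [ 0.64200692 -0.01468675 -0.07666296] 10.348449273590033
```

```bash
python3 -m inch '1 0 0 0 0 0 0;1 0 0 0 0 0 0;1 0 0 0 0 0 0;1 0 0 0 0 0 0;1 0 0 0 0 0 0;1 0 0 0 0 0 0;1 0 0 -.03 0 0 0;1 0 0 -.04 0 0 0;1 0 0 -.04 0 0 0;1 0 0 -.04 0 0 0;1 0 0 -.04 0 0 0;1 0 0 -.03 0 0 0;1 -.04 0 0 0 0 0;1 -.04 0 0 0 0 0;1 -.04 0 0 0 0 0;1 -.04 0 0 0 0 0;1 0 0 0 0 0 0;1 0 0 0 0 0 0'; python3 - <<'E'
from h import *
s=get_state();print(s['q'].round(2))
t=snapshot("top")[0];p=snapshot("scene")[0]
np.savez("a1.npz",t=t,s=p)
cr=lambda p,x,y:cv2.resize(p[y:y+50,x:x+50,::-1],None,fx=8,fy=8,interpolation=2)
cv2.imwrite("pics/c3.png",np.hstack([cr(t,302,175),cr(p,200,188)]))
E
```

```text
clock: 7.32
tool_pos: [0.6225, -0.3495, 0.2779]
eef_rot: [0.644, 0.765, -0.001, -0.0]
contact_force: [-0.3, 0.9, -0.6]
opening: 0.999
finger_force: 0.0
[ 0.36  0.8   0.18  1.23 -0.14  1.12  0.73]
```

View pics/c3.png

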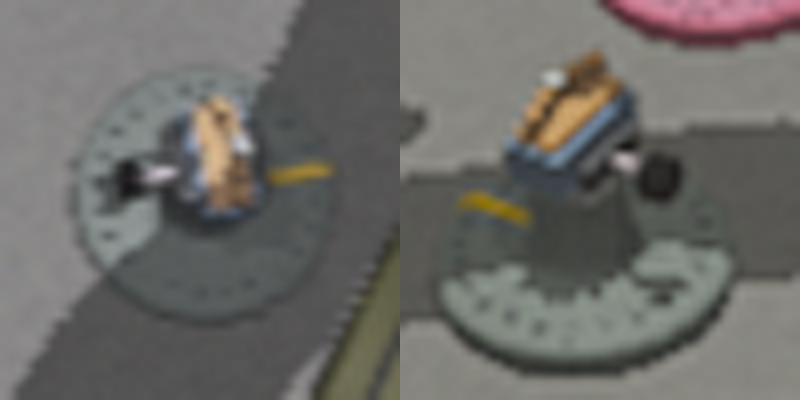

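The picture shows the veneer (top crop (245,145)) facing along the yellow line, with the screw directly opposite. Before fetching the lamp I'll try the 45° tilt here, empty-handed, and measure the cast yaw.

```bash
python3 - <<'E'
from h import *
T=lambda a:np.array(a,float)/8-.5+[302,175]
S=lambda a:np.array(a,float)/8-.5+[150,188]
a=onz("top",T([(125,180)]),.06)[0];b=onz("scene",S([(660,176)]),.06)[0];v=tri(T((245,143)),S((553,77)))
c=np.array([.597,-.187]);print(a,b,v)
for q in(a,b): print(np.degrees(np.arctan2(*(c-q[:2])[::-1])))
print("yellow",np.degrees([np.arctan2(*(q[:2]-c)[::-1]) for q in onz("top",T([(330,169)]),.014)]))
E
python3 -m inch '1 0 0 0 0 .112 0;1 0 0 0 0 .112 0;1 0 0 0 0 .112 0;1 0 0 0 0 .112 0;1 0 0 0 0 .112 0;1 0 0 0 0 .112 0;1 0 0 0 0 .112 0;1 0 0 0 0 0 0;1 0 0 0 0 0 0'; python3 - <<'E'
from h import *
s=get_state();print(s['q'].round(2))
E
```

```text
[ 0.59233704 -0.14981962  0.06      ] [ 0.5879212  -0.15407683  0.06      ] [ 0.59852956 -0.19433946  0.09094077]
-82.85159979445783
-74.58342217986048
yellow [-80.91506291]
clock: 8.17
tool_pos: [0.624, -0.3451, 0.275]
eef_rot: [0.593, 0.708, 0.245, -0.295]
contact_force: [0.4, 0.4, 0.4]
opening: 0.998
finger_force: 0.0
[ 0.66  1.22 -0.06  0.48 -0.51  2.01  0.72]
```

```bash
python3 -m inch '1 -.009 0 .036 0 0 0;1 -.009 0 .036 0 0 0;1 -.009 0 .036 0 0 0;1 0 0 0 0 0 0;1 0 0 0 0 0 0'; python3 - <<'E'
from h import *
s=get_state();print(s['q'].round(2))
E
```

```text
clock: 8.58
tool_pos: [0.6142, -0.2865, 0.1856]
eef_rot: [0.592, 0.71, 0.245, -0.293]
contact_force: [0.3, 1.0, 0.7]
opening: 0.999
finger_force: 0.0
[ 0.62  1.17 -0.06  0.87 -0.48  1.68  0.85]
```

```bash
python3 -m inch '1 0 0 -.036 0 0 0;1 0 0 -.036 0 0 0;1 0 0 -.03 0 0 0;1 0 0 0 0 -.112 0;1 0 0 0 0 -.112 0;1 0 0 0 0 -.112 0;1 0 0 0 0 -.112 0;1 0 0 0 0 -.112 0;1 0 0 0 0 -.112 0;1 0 0 0 0 -.112 0;1 0 0 0 0 0 -.112;1 0 0 0 0 0 -.112;1 0 0 0 0 0 -.112;1 0 0 0 0 0 -.112;1 0 0 0 0 0 -.112;1 0 0 0 0 0 0;1 0 0 0 0 0 0' && python3 -m inch '1 .0293 .0223 0 0 0 0;1 .0293 .0223 0 0 0 0;1 .0293 .0223 0 0 0 0;1 .0293 .0223 0 0 0 0;1 .0293 .0223 0 0 0 0;1 .0293 .0223 0 0 0 0;1 .0293 .0223 0 0 0 0;1 .0293 .0223 0 0 0 0;1 .0293 .0223 0 0 0 0;1 .0293 .0223 0 0 0 0;1 .0293 .0223 0 0 0 0;1 .0293 .0223 0 0 0 0;1 .0293 .0223 0 0 0 0;1 0 0 0 0 0 0;1 0 0 0 0 0 0'; python3 - <<'E'
from h import *
from scipy.spatial.transform import Rotation as R
s=get_state();M=R.from_quat(s['eef_rot']).as_matrix();print(s['q'].round(2),M.round(3).tolist())
print("to go in tool",M.T@(np.array([.5757,.2035,.25])-s['tool_pos']),"yaw y",np.degrees(np.arctan2(M[1,1],M[0,1])))
E
```

```text
clock: 10.0
tool_pos: [0.6282, -0.3613, 0.2593]
eef_rot: [0.407, 0.914, -0.0, 0.004]
contact_force: [-0.6, 0.9, -0.2]
opening: 1.001
finger_force: 0.0
clock: 11.25
tool_pos: [0.5863, 0.1203, 0.2569]
eef_rot: [0.404, 0.915, 0.002, 0.001]
contact_force: [-0.6, -0.4, 0.6]
opening: 1.004
finger_force: 0.0
[-0.33  0.64  0.08  1.65 -0.07  0.85  0.53] [[-0.674, 0.739, 0.003], [0.739, 0.674, 0.002], [-0.0, 0.004, -1.0]]
to go in tool [0.06860731 0.04818428 0.00707736] yaw y 42.35727291334723
```

```bash
python3 -m inch '1 .023 .016 0 0 0 0;1 .023 .016 0 0 0 0;1 .0226 .0162 0 0 0 0;1 0 0 0 0 0 0;1 0 0 0 0 0 0;1 0 0 0 0 0 0'; python3 - <<'E'
from h import *
from scipy.spatial.transform import Rotation as R
s=get_state();M=R.from_quat(s['eef_rot']).as_matrix()
print("to go in tool",M.T@(np.array([.5757,.2035,.138])-s['tool_pos']),"yaw y",np.degrees(np.arctan2(M[1,1],M[0,1])))
t=snapshot("top")[0];p=snapshot("scene")[0]
cv2.imwrite("pics/c4.png",cv2.resize(p[180:320,280:420,::-1],None,fx=4,fy=4,interpolation=2))
E
```

```text
clock: 11.75
tool_pos: [0.5764, 0.1974, 0.2561]
eef_rot: [0.407, 0.913, -0.0, 0.001]
contact_force: [-0.4, -1.3, -0.0]
opening: 0.999
finger_force: 0.0
to go in tool [0.00529724 0.00351046 0.11810879] yaw y 41.96372244995444
```

View pics/c4.png

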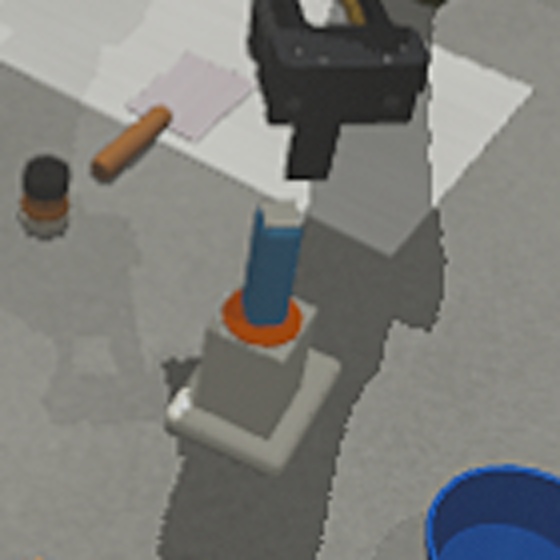

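The near finger (312,150) sits above and in front of the lamp cap (280,212), as it should before the straddle. I'll go down and grip.

```bash
python3 -m inch '1 .005 .0035 0 0 0 0;1 0 0 .03 0 0 0;1 0 0 .03 0 0 0;1 0 0 .03 0 0 0;1 0 0 .028 0 0 0;1 0 0 0 0 0 0;1 0 0 0 0 0 0;-1 0 0 0 0 0 0;-1 0 0 0 0 0 0;-1 0 0 0 0 0 0;-1 0 0 0 0 0 0;-1 0 0 0 0 0 0;-1 0 0 0 0 0 0;-1 0 0 0 0 0 0;-1 0 0 0 0 0 0;-1 0 0 0 0 0 0;-1 0 0 0 0 0 0;-1 0 0 0 0 0 0' 40
```

```text
clock: 13.35
tool_pos: [0.5746, 0.2057, 0.1373]
eef_rot: [0.405, 0.914, 0.0, -0.0]
contact_force: [-0.8, 0.7, 0.1]
opening: 0.294
finger_force: 39.4
```

```bash
python3 -m inch '-1 0 0 -.01 0 0 0;-1 0 0 -.02 0 0 0;-1 0 0 -.025 0 0 0;-1 0 0 -.025 0 0 0;-1 0 0 -.025 0 0 0;-1 0 0 -.025 0 0 0;-1 0 0 -.02 0 0 0;-1 0 0 -.01 0 0 0;-1 0 0 0 0 0 0;-1 0 0 0 0 0 0;-1 0 0 0 0 0 0'; python3 - <<'E'
from h import *
from scipy.spatial.transform import Rotation as R
s=get_state();M=R.from_quat(s['eef_rot']).as_matrix()
print(s['q'].round(2),M.T@(np.array([.63,-.36,.29])-s['tool_pos']))
p=snapshot("scene")[0];np.savez("a2.npz",p=p)
cv2.imwrite("pics/c5.png",cv2.resize(p[160:300,280:420,::-1],None,fx=4,fy=4,interpolation=2))
E
```

```text
clock: 14.27
tool_pos: [0.5736, 0.2054, 0.2958]
eef_rot: [0.405, 0.914, -0.001, -0.001]
contact_force: [0.3, 0.0, -2.1]
opening: 0.292
finger_force: 39.4
[-0.48  0.62  0.1   1.56 -0.07  0.97  0.39] [-0.45686378 -0.33781154  0.00621433]
```

View pics/c5.png

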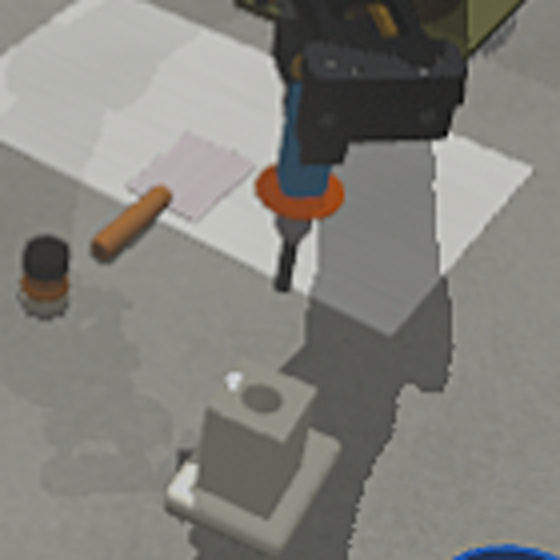

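The lamp hangs upright in the fingers, clear of the stand (tip at (285,285), empty well at (263,400)). I'll carry it to the front of the cast.

```bash
python3 -m inch '-1 -.01 -.0075 0 0 0 0;-1 -.02 -.015 0 0 0 0;-1 -.03 -.0222 0 0 0 0;-1 -.03 -.0222 0 0 0 0;-1 -.03 -.0222 0 0 0 0;-1 -.03 -.0222 0 0 0 0;-1 -.03 -.0222 0 0 0 0;-1 -.03 -.0222 0 0 0 0;-1 -.03 -.0222 0 0 0 0;-1 -.03 -.0222 0 0 0 0;-1 -.03 -.0222 0 0 0 0;-1 -.03 -.0222 0 0 0 0;-1 -.03 -.0222 0 0 0 0;-1 -.03 -.0222 0 0 0 0;-1 -.03 -.0222 0 0 0 0;-1 -.025 -.018 0 0 0 0;-1 -.012 -.009 0 0 0 0;-1 0 0 0 0 0 0;-1 0 0 0 0 0 0' && python3 -m inch '-1 0 0 0 0 0 .112;-1 0 0 0 0 0 .112;-1 0 0 0 0 0 .112;-1 0 0 0 0 0 .112;-1 0 0 0 0 0 .112;-1 0 0 0 0 .112 0;-1 0 0 0 0 .112 0;-1 0 0 0 0 .112 0;-1 0 0 0 0 .112 0;-1 0 0 0 0 .112 0;-1 0 0 0 0 .112 0;-1 0 0 0 0 .112 0;-1 0 0 0 0 0 0;-1 0 0 0 0 0 0;-1 0 0 0 0 0 0'; python3 - <<'E'
from h import *
from scipy.spatial.transform import Rotation as R
s=get_state();M=R.from_quat(s['eef_rot']).as_matrix()
print(s['q'].round(2),M.round(3).tolist(),M.T@(np.array([.6149,-.2863,.1757])-s['tool_pos']))
E
```

```text
clock: 15.9
tool_pos: [0.6294, -0.3613, 0.2957]
eef_rot: [0.407, 0.914, 0.0, -0.001]
contact_force: [-0.3, 0.6, -1.0]
opening: 0.293
finger_force: 39.4
clock: 17.15
tool_pos: [0.6306, -0.3547, 0.2965]
eef_rot: [0.597, 0.718, 0.229, -0.275]
contact_force: [-0.2, 0.1, -0.7]
opening: 0.293
finger_force: 39.4
[ 0.67  1.21 -0.17  0.39 -0.4   2.04  0.66] [[-0.135, 0.983, -0.122], [0.732, 0.182, 0.657], [0.668, 0.0, -0.744]] [-0.02846935 -0.0030278   0.13670496]
```

```bash
python3 -m inch '-1 -.0095 -.001 .025 0 0 0;-1 -.0095 -.001 .03 0 0 0;-1 -.0095 -.001 .03 0 0 0;-1 0 0 .02 0 .03 0;-1 0 0 0 0 0 0;-1 0 0 0 0 0 0;-1 0 0 0 0 0 0'; python3 - <<'E'
from h import *
from scipy.spatial.transform import Rotation as R
s=get_state();M=R.from_quat(s['eef_rot']).as_matrix();a=M[:,2]
V=np.array([.5988,-.197,.085]);tip=s['tool_pos']+.118*a
print(s['q'].round(2),M.round(3).tolist(),M.T@(V-.127*a-a*.001-s['tool_pos']), "tip",tip,"V-tip in tool",M.T@(V-tip))
print("expected px tip",proj("top",[tip,V]),proj("scene",[tip,V]))
t=snapshot("top")[0];p=snapshot("scene")[0]
cr=lambda p,x,y:cv2.resize(p[y:y+50,x:x+50,::-1],None,fx=8,fy=8,interpolation=2)
cv2.imwrite("pics/c6.png",np.hstack([cr(t,312,165),cr(p,196,175)]))
E
```

```text
clock: 17.73
tool_pos: [0.619, -0.3092, 0.2009]
eef_rot: [0.595, 0.714, 0.237, -0.284]
contact_force: [-0.4, 0.5, -0.8]
opening: 0.296
finger_force: 39.4
[ 0.67  1.18 -0.18  0.78 -0.38  1.72  0.78] [[-0.132, 0.984, -0.123], [0.714, 0.18, 0.676], [0.688, 0.001, -0.726]] [0.003087   0.00016245 0.03449396] tip [ 0.60451401 -0.22933277  0.11518627] V-tip in tool [0.003087   0.00016245 0.04449396]
expected px tip [[343.85542366 188.67634814]
 [332.4337769  192.94422134]] [[207.04454487 186.29136468]
 [217.64780845 198.36387186]]
```

View pics/c6.png

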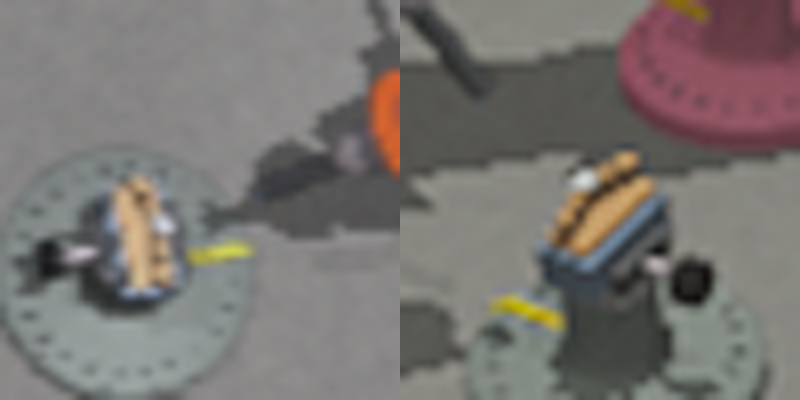

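In the crops the lens end is at top (343,189) and scene (206,186), within 1 px of the predicted spots. The veneer is at top (332,192.5) and scene (218,197), also as expected. I'll close in gently.

```bash
python3 -m inch '-1 .003 0 .008 0 0 0;-1 0 0 .008 0 0 0;-1 0 0 .008 0 0 0;-1 0 0 .005 0 0 0;-1 0 0 .0025 0 0 0;-1 0 0 0 0 0 0;-1 0 0 0 0 0 0;-1 0 0 0 0 0 0;-1 0 0 0 0 0 0'; python3 - <<'E'
from h import *
from scipy.spatial.transform import Rotation as R
s=get_state();M=R.from_quat(s['eef_rot']).as_matrix();a=M[:,2]
V=np.array([.5988,-.197,.085]);tip=s['tool_pos']+.118*a
print("tip",tip,"V-tip in tool",M.T@(V-tip),"tilt",np.degrees(np.arccos(-a[2])))
print("expected px tip,V",proj("top",[tip,V]),proj("scene",[tip,V]))
t=snapshot("top")[0];p=snapshot("scene")[0]
cr=lambda p,x,y:cv2.resize(p[y:y+40,x:x+40,::-1],None,fx=10,fy=10,interpolation=2)
cv2.imwrite("pics/c7.png",np.hstack([cr(t,312,172),cr(p,196,175)]))
E
```

```text
clock: 18.58
tool_pos: [0.6139, -0.285, 0.1779]
eef_rot: [0.594, 0.713, 0.238, -0.286]
contact_force: [-0.1, 0.4, -1.8]
opening: 0.295
finger_force: 39.4
tip [ 0.59917042 -0.20474517  0.09265671] V-tip in tool [0.00026248 0.0010315  0.01084515] tilt 43.72230769859495
expected px tip,V [[335.15899075 192.21015936]
 [332.4337769  192.94422134]] [[215.36174856 195.19690492]
 [217.64780845 198.36387186]]
```

View pics/c7.png

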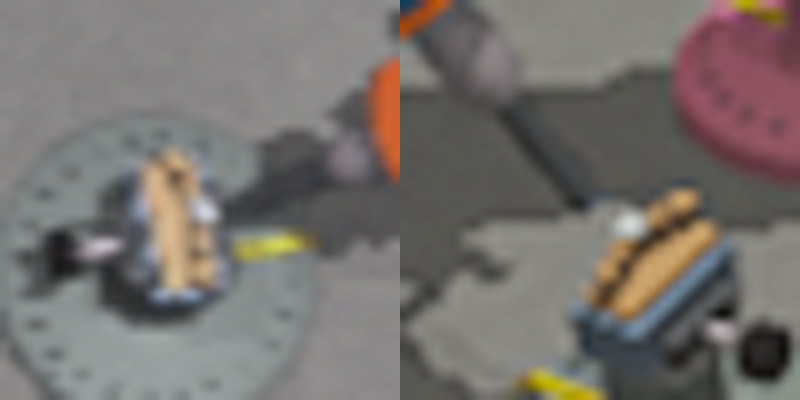

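The lens (scene (215,194.5)) hangs about 1 cm in front of the veneer (218,197) without touching it. By the calibration, the best-light point is within about 3 mm of the veneer. I'll let it settle and hand in.

```bash
python3 -m inch '-1 0 0 0 0 0 0;-1 0 0 0 0 0 0;-1 0 0 0 0 0 0;-1 0 0 0 0 0 0' && python3 -c "
from plant import r; print(r.finish_job())"
```

```text
clock: 19.02
tool_pos: [0.6137, -0.2845, 0.1776]
eef_rot: [0.594, 0.713, 0.238, -0.287]
contact_force: [0.7, -0.6, -1.2]
opening: 0.293
finger_force: 39.4
the job is handed in; nothing more can be done
None
```

I've handed the job in at about 19 s of the 61 s, but the call returned no verdict. By my measurements the veneer faces the index line and the lamp is held at about 44°, its lens about 1 cm in front of the veneer and touching nothing but the gripper.

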